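# Load a sample tube between the centres of a tube rotator

### The arm

A 6-joint arm with a two-finger parallel gripper is mounted at the origin on the work surface. World frame = base frame: x ahead of the robot, y to its left, z up, the work surface at z = 0. Lengths are in mm, angles in rad, forces in N, time in s.
With the tool pointing down it reaches from about 350 to 875 mm from the base axis. Payload 4.2 kg.
Tool frame: the origin (TCP) lies at the very end of the fingers, on their centre line; the grasp point (between the pads) lies 19 mm behind it; z points along the fingers, y is the line along which they close (so a half turn about z gives the same grasp; the last joint's range is limited). The gripper opens to 85 mm and grips with 20 to 120 N. Pads are 22 mm wide; open, the fingers measure 114 mm over their backs; the gripper's body (76 mm by 85 mm) begins 54 mm behind the grasp point. The pads swing forward as they close: fully open they stand 13 mm farther back than shut.
Start: joints at [1.45, 0.385, 0.008, 0, -1.194, -0.259], TCP at [231.676, 580.453, 204.712] pointing down, gripper open.
Joint ranges: [-3.14, 3.14], [-1.21, 2.06], [-1.07, 1.41], [-3.16, 2.05], [-2.99, -0.16], [-3.1, 3.1]. Speed limits (rad/s): [2.79, 2.79, 3.14, 3.14, 3.14, 3.14].

### API

Orientations are given as a unit quaternion [x, y, z, w].
In Python, from bench import arm gives the robot as it stands.
- The arm moves only by the tool servo_tool, never from a script. Its argument "rows" is a list that holds one entry, the list of rows, each a list of 7 numbers: the finger opening in mm, from 0 to 85.4, then the shift along the tool's x, y, z in mm, then the turn, a rotation vector about the tool's x, y, z in rad. A call has 1 to 10 rows; each row is the pose to reach, as a shift and turn from the pose commanded when the call began, along the tool's axes at that moment; what a row does not reach only later rows make up. A row lasts 1/8 s, in which the tool goes at most 62.5 mm and 10.7 degrees, less where a joint would pass 70% of its speed; a pose out of reach is approached as far as the arm can. A call with a gripper value outside its range is refused whole. The fingers move at their own pace and stop on an object; the grip force is fixed at half the most. Time passes only in rows, so rows that repeat a pose let the fingers close. It gives the time, the measured TCP pose, the force, the opening and the grip force at its end, in the units of the state.
- arm.read_state(): the state, without advancing time (a new reading comes with each control period).
- arm.get_image(name): name is "side" or "top"; returns the picture (480x640x3 uint8, red, green, blue); there is no depth.
- arm.camera_params(name): a dict with "intrinsics" (3x3 intrinsics, pixels), "R" (3x3) and "t" (3): a world point X has camera coordinates R X + t. Camera axes: x right, y down, z forward; pixel columns grow to the right and rows downward; lengths in mm; the calibration is good to about 2 mm. A picture is of the moment at which its call begins. camera_params takes no time and is no camera call.
- arm.job_done(): hands the job in; it is judged then, once.
The state is a dict: "clock": time; "joints": joint angles; "joint_vel": joint speeds; "joint_efforts": joint torques, N m; "position": TCP position; "ee_rot": TCP orientation; "contact_force": force on the tool from outside, world axes, zero at the start; "wrist_torque": the same for the moment, N m; "gripper_width": finger opening in mm; "grasp_force": force on a finger pad.
Only numpy, scipy, OpenCV 4.12 (cv2) and the standard library are available. Lean on these libraries where they do the work, as an engineer would, in place of code of your own. Each camera call takes 0.05 s, during which the arm holds its last target. There are 200 camera calls.

### The job

Take the amber tube from its grey rest and lay it in the white cradles of the tube rotator, pointed end towards the motor head and blue cap towards the sliding tailstock. Then slide the blue tailstock fully home so that the tube is held snugly between the two cups, and let go. Leave the other things on the bench where they are.

Things in the scene. Friction and masses are not known exactly. Their poses are not given: they have to be found in the camera images.
- tube: Closed rigid amber tube, white band, blue cap, 120 mm long, lying level, about 0.1 kg. Origin at its centre, on the axis. Own +y points along it to the cap; it may roll, so use only y. Barrel 30 mm in diameter from y = -45 to 38 mm; cap 35 mm in diameter, 38 to 60 mm; the last 15 mm taper to a blunt 8 mm tip.
- rest: Grey rest, fixed, on which the tube starts, axis 36 mm above the table, along the rest's y axis. Origin under its middle. Base 70 x 90 mm, 8 mm high; two V supports, 8 mm thick, 40 mm wide, at y = -30 and +30 mm carry the barrel. The tube's middle is within 4 mm of the rest's: grip the 30 mm barrel across its middle, between the supports.
- tube_cap (a point): Centre of the flat outer face of the tube's blue cap, 60 mm from the tube's middle.
- tube_tip (a point): Centre of the tube's blunt pointed end, 60 mm from the tube's middle.
- rotator: White tube rotator, fixed, base 90 mm wide, 325 mm long, 12 mm high. Origin on the table under the middle of a seated tube. Own +y (level) runs along the centre line, 58 mm high, from motor head (white box 112 mm high, purple display, y = -145 to -90 mm) to the sliding tailstock. Two slide rails 30 mm either side of the centre line reach 20 mm high.
- cradle_mid (a point): Where the tube's middle should be when laid in the cradles, 56.5 mm above the table, 18 mm short of seated so that tip and cap clear both cups. Two white V cradles, 8 mm thick, 32 mm before and 12 mm past this point along the rotator's y, carry the barrel 1.5 mm below the centre line. They are only 24 mm wide, so fingers that grip the 30 mm barrel pass beside them.
- head_seat (a point): Fixed conical metal cup at the motor head, on the centre line: the tube's tip is here when fully seated. The cup's mouth is 10 mm from it towards the tailstock and 22 mm wide, so the tube cannot be lowered straight onto its seat. Closing the tailstock slides the tube along the cradles into this cup and lifts it slightly.
- tailstock (a joint): Travel of the blue tailstock in m: 0 fully open, growing as it slides towards the motor head (rotator's -y); about 0.075 when it holds a seated tube, 0.093 at its stop with no tube. Starts between 0 and 0.03. Slides against about 2.5 N friction and stays where left; push its back or pinch its fin.
- tail_seat (a point): Moves with the tailstock, on the centre line in its conical cup: the centre of the cap's face is here when the tube is fully seated. The cup's mouth is 8 mm nearer the motor head.
- tail_back (a point): Moves with the tailstock: point on its flat upright back (+y side), on the centre line, 58 mm high, 30 mm from tail_seat. The blue block is 50 mm wide, 22 to 88 mm high, and may be pushed anywhere on its back. On top is a yellow fin 44 mm wide, 12 mm thick along y, 88 to 122 mm high, its middle 12 mm in from the back.
- dish: Bystander: closed red dish, 94 mm across, 15 mm high, loose. Origin at the centre of its underside.
- tipbox: Bystander: blue box with pale lid, 88 x 128 x 68 mm, loose. Origin at the centre of its underside.
- purple_rack: Bystander: purple rack, 110 x 160 x 41 mm, loose. Origin at the centre of its underside.
- reagent: Bystander: amber bottle, 68 mm across, 130 mm high, loose. Origin at the centre of its underside.
Mind the look-alikes: they are no part of the job. Of the things like the tube, leave any that is black or turquoise; of the rest the larger one is meant.

How it is judged (in metres and radians):
At the end, for the whole second after the job is handed in: The tube is at rest between the cups: its pointed tip within 4 mm of its seat in the fixed cup and the cap's face within 4 mm of its seat in the tailstock's cup (distance between tube_tip and head_seat below 0.004 m and distance between tube_cap and tail_seat below 0.004 m and linear speed of tube below 0.01 m/s); the robot touches nothing.
It fails at once if a bystander (dish, blue tip box, purple rack, bottle) is moved by more than 40 mm (distance of any of dish, tipbox, purple_rack, reagent from where it was at the start of the episode above 0.04 m).
It also fails if it takes over 54 s, if anything falls off the work surface, if the arm or the gripper's body presses on something with over 40 N, if the wrist force passes 120 N, or if a joint passes its speed limit or range.

## Working session

There is one attempt and no reset: what is moved stays moved. The work goes in short steps, Python scripts to look and compute and a tool call to move; the robot and the scene stay as the last step left them, time stands still between calls to the robot, and variables do not carry over. Pictures are saved under pics/ and viewed, at most 10 in all, crops included, and the job is handed in when it is done.

Besides the shell and the picture viewer there is one more tool, called after ">>>" in YAML: its name, and indented under it one key for each argument. servo_tool: Moves the arm, as the interface text tells. Its arguments: {"type":"object","properties":{"rows":{"type":"array"}},"required":["rows"]}

```bash
mkdir -p pics; python3 - <<'E'
from bench import arm
import cv2
for n in("side","top"):
    cv2.imwrite(f"pics/{n}0.png",arm.get_image(n)[:,:,::-1])
    p=arm.camera_params(n);print(n,p)
s=arm.read_state();print(s["clock"],s["position"],s["ee_rot"],s["gripper_width"])
E
```

```text
side {'intrinsics': array([[464.12758338,   0.        , 322.67590061],
       [  0.        , 464.12758338, 244.65419007],
       [  0.        ,   0.        ,   1.        ]]), 'R': array([[ 0.97742048, -0.21031958, -0.0203687 ],
       [-0.14657687, -0.60542651, -0.78228765],
       [ 0.15219866,  0.76760954, -0.62258426]]), 't': array([-536.84518548,   85.73398775,  948.20942418])}
top {'intrinsics': array([[536.72685218,   0.        , 319.62016055],
       [  0.        , 536.72685218, 244.43365771],
       [  0.        ,   0.        ,   1.        ]]), 'R': array([[ 0.04942148, -0.99877501,  0.00244868],
       [-0.97287437, -0.04869431, -0.22615109],
       [ 0.22599329,  0.00879447, -0.97408916]]), 't': array([-120.11472241,  537.32021913,  965.2640605 ])}
0.1 [231.47418056 579.9348735  203.74527652] [ 9.82010867e-01 -1.88821933e-01 -1.33335426e-04  9.58002800e-04] 84.96772425838458
```

View pics/top0.png

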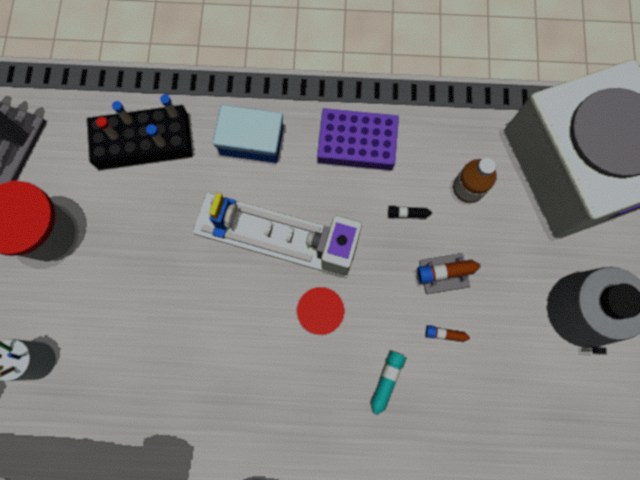

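View pics/side0.png

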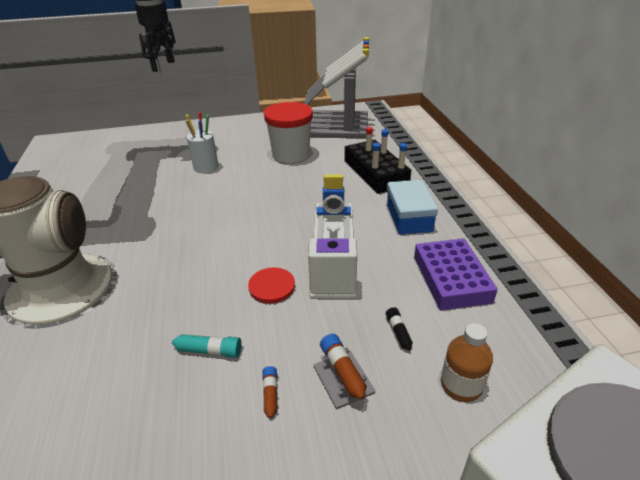

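The top view shows the rotator from (205,215) to (350,255), with the motor head on the right and the tailstock on the left. The large amber tube is on its rest near (450,270), with its cap at (427,274) and its tip at (478,267). I'll enlarge both areas.

```bash
python3 - <<'E'
import cv2,numpy as np
t=cv2.imread("pics/top0.png");s=cv2.imread("pics/side0.png")
r=lambda i,k:cv2.resize(i,None,fx=k,fy=k,interpolation=cv2.INTER_CUBIC)
o=np.zeros((600,800,3),np.uint8)
a=r(t[185:280,190:370],4);o[:380,:720]=a      # (u-190)*4,(v-185)*4
b=r(t[245:300,410:490],4);o[380:600,:320]=b   # (u-410)*4,(v-245)*4+380
c=r(s[325:410,310:380],2.5);h,w=c.shape[:2];o[385:385+h,330:330+w]=c
d=r(s[170:260,300:365],2.4);h,w=d.shape[:2];o[384:384+h,520:520+w]=d
cv2.imwrite("pics/crop.png",o)
E
```

```text
(no output)
```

View pics/crop.png

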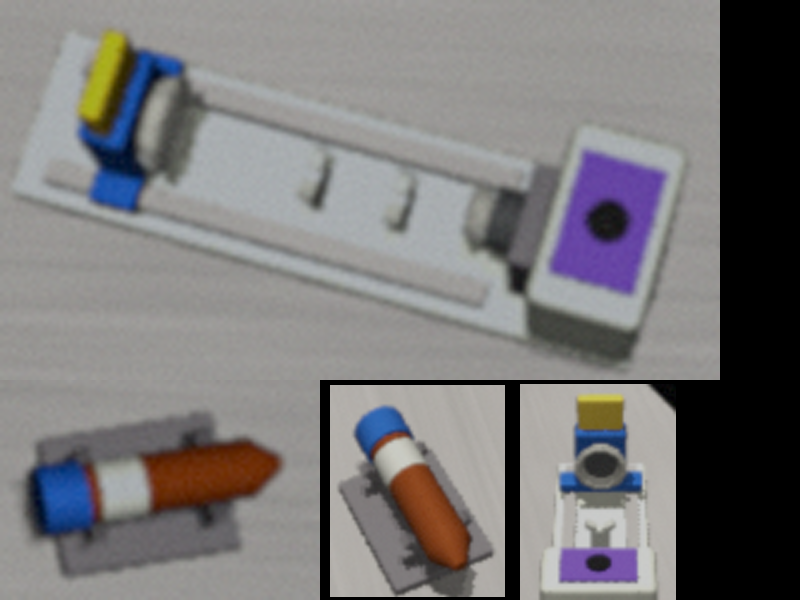

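```bash
cat > h.py <<'E'
import numpy as np
from bench import arm
P={n:arm.camera_params(n) for n in("side","top")}
def proj(n,X):
    p=P[n];c=np.atleast_2d(X)@p["R"].T+p["t"];q=c@p["intrinsics"].T;return q[:,:2]/q[:,2:]
def atz(n,u,v,z):
    p=P[n];d=p["R"].T@np.linalg.solve(p["intrinsics"],[u,v,1]);o=-p["R"].T@p["t"]
    return o+d*(z-o[2])/d[2]
E
python3 - <<'E'
from h import *
from scipy.optimize import least_squares
A=lambda x,y:(190+x/4,185+y/4)
B=lambda x,y:(410+x/4,245+(y-380)/4)
S=lambda x,y:(310+x/2.5-132,325+(y-385)/2.5)
pr=lambda l,X:print(l,np.round(X,1))
pr("cam",-P["top"]["R"].T@P["top"]["t"]); pr("cams",-P["side"]["R"].T@P["side"]["t"])
tip=atz("top",*B(279,464),36);cap=atz("top",*B(38,500),36)
pr("tip",tip);pr("cap",cap);print(np.linalg.norm(tip-cap))
tip=atz("side",*S(457,567),36);pr("side tip",tip)
rc=np.array([atz("top",*B(*q),8) for q in((38,441),(208,412),(240,546),(66,576))]);pr("rest",rc);pr("mid",rc.mean(0))
obs=[((45,180,12),A(71,33)),((-45,180,12),A(14,192)),((0,-117.5,112),A(608,227)),((0,-90,112),A(553,211)),((0,-145,112),A(663,238)),((-45,-90,12),A(527,338))]
L=np.array([o[0] for o in obs],float);uv=np.array([o[1] for o in obs])
def W(p,L):
    c,s=np.cos(p[2]),np.sin(p[2]);L=np.atleast_2d(L).astype(float)
    return np.c_[p[0]+c*L[:,0]-s*L[:,1],p[1]+s*L[:,0]+c*L[:,1],L[:,2]]
r=least_squares(lambda p:(proj("top",W(p,L))-uv).ravel(),[600,0,-.2],x_scale=[10,10,.1])
pr("rot",r.x);print(r.x[2]);pr("res",(proj("top",W(r.x,L))-uv)*4)
pr("cradle_mid",W(r.x,[0,18,56.5]));
f=atz("top",*A(106,78),122);d=f-W(r.x,[0,0,122])[0];c,s=np.cos(r.x[2]),np.sin(r.x[2]);pr("fin local",[c*d[0]+s*d[1],-s*d[0]+c*d[1]])
for q in((0,-50,58),(0,-14,45),(0,30,45),(0,-14,58)):pr(q,(proj("top",W(r.x,q))-[190,185])*4)
for q in ((45,-145,112),(-45,-145,112),(45,-145,0),(-45,-145,0)):pr("side",proj("side",W(r.x,q)))
E
```

```text
cam [ 310.5 -102.3 1062.1]
cams [ 393.  -788.9  646.5]
tip [ 521.1 -406.4   36. ]
cap [ 497.5 -289.3   36. ]
119.3734559418042
side tip [ 520.4 -408.    36. ]
rest [[ 532.6 -294.2    8. ]
 [ 551.7 -379.5    8. ]
 [ 484.5 -394.6    8. ]
 [ 465.3 -308.5    8. ]]
mid [ 508.5 -344.2    8. ]
rot [ 5.664e+02 -2.110e+01 -2.000e-01]
-0.23460808390281263
res [[-2.8 -3.1]
 [-4.   1. ]
 [ 2.9 -2.2]
 [-0.2 -2.7]
 [ 6.1  3.4]
 [-2.9  3. ]]
cradle_mid [[570.6  -3.6  56.5]]
fin local [ -0.8 122.5]
(0, -50, 58) [[470.9 212.5]]
(0, -14, 45) [[400.8 198.8]]
(0, 30, 45) [[314.8 174.3]]
(0, -14, 58) [[399.4 192.2]]
side [[356.4 254.7]]
side [[306.4 254.8]]
side [[355. 299.]]
side [[308.8 298.9]]
```

```bash
cat >> h.py <<'E'
from scipy.spatial.transform import Rotation as Ro
def go(pos,yaw):
    "tool shift/turn to TCP pos with the tool down and tool x at world angle yaw"
    s=arm.read_state();R=Ro.from_quat(s["ee_rot"])
    c,n=np.cos(yaw),np.sin(yaw);T=Ro.from_matrix(np.array([[c,n,0],[n,-c,0],[0,0,-1]]))
    print(np.round(R.inv().apply(np.array(pos)-s["position"]),1),np.round((R.inv()*T).as_rotvec(),3))
E
python3 -c "
from h import *
go([300,300,300],-.7)
go([509,-348,150],-1.361)"
```

```text
[167.5 234.7 -95.8] [ 0.002 -0.     0.32 ]
[601.9 758.7  55.3] [ 0.002 -0.001  0.981]
```

>>> servo_tool:
  rows:
    - [[85,0,0,-60,0,0,0.1],[85,20,30,-96,0,0,0.2],[85,168,235,-96,0,0,0.32],[85,168,235,-96,0,0,0.32],[85,168,235,-96,0,0,0.32],[85,168,235,-96,0,0,0.32],[85,602,759,-60,0,0,0.981],[85,602,759,-60,0,0,0.981],[85,602,759,-40,0,0,0.981],[85,602,759,-40,0,0,0.981]]

```text
clock: 1.35
position: [376.2, 63.4, 283.0]
ee_rot: [0.776, -0.63, 0.0, -0.0]
contact_force: [1.0, 0.5, 1.1]
gripper_width: 85.0
grasp_force: 0.0
```

```bash
python3 -c "
from h import *
go([509,-348,120],-1.361)"
```

```text
[430.  -45.2 162.9] [-0.001  0.    -0.003]
```

>>> servo_tool:
  rows:
    - [[85,430,-45,50,0,0,0],[85,430,-45,80,0,0,0],[85,430,-45,100,0,0,0],[85,430,-45,120,0,0,0],[85,430,-45,140,0,0,0],[85,430,-45,163,0,0,0],[85,430,-45,163,0,0,0],[85,430,-45,163,0,0,0],[85,430,-45,163,0,0,0],[85,430,-45,163,0,0,0]]

```text
clock: 2.6
position: [509.9, -345.4, 120.3]
ee_rot: [0.777, -0.629, -0.0, 0.0]
contact_force: [0.5, 0.6, 0.5]
gripper_width: 85.4
grasp_force: 0.0
```

```bash
python3 -c "
from h import *
go([509,-348,15],-1.361)
import cv2;
i=arm.get_image('side')[:,:,::-1];cv2.imwrite('pics/s1.png',cv2.resize(i[240:440,250:450],None,fx=3,fy=3))"
```

```text
[  2.3   1.4 105.3] [0. 0. 0.]
```

View pics/s1.png

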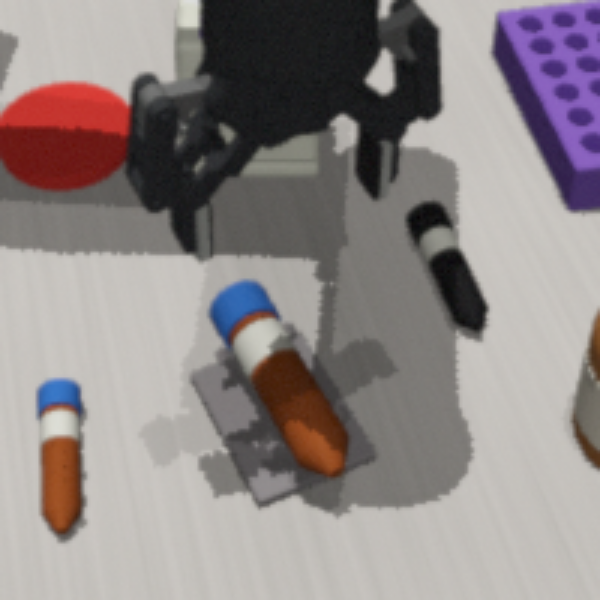

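The gripper is above the tube. Its finger tips are at (205,255) and (380,195) in the crop, with the tube at (285,380) between and below them. The black tube is clear of the fingers, so I'll descend.

>>> servo_tool:
  rows:
    - [[85,2,1,50,0,0,0],[85,2,1,80,0,0,0],[85,2,1,105,0,0,0],[85,2,1,105,0,0,0],[85,2,1,105,0,0,0],[0,2,1,105,0,0,0],[0,2,1,105,0,0,0],[0,2,1,105,0,0,0],[0,2,1,105,0,0,0],[0,2,1,105,0,0,0]]

```text
clock: 3.9
position: [509.6, -348.2, 15.6]
ee_rot: [0.777, -0.629, 0.0, 0.0]
contact_force: [-0.9, 0.6, 4.2]
gripper_width: 23.1
grasp_force: 50.0
```

>>> servo_tool:
  rows:
    - [[0,0,0,0,0,0,0],[0,0,0,0,0,0,0],[0,0,0,0,0,0,0],[0,0,0,0,0,0,0]]

```text
clock: 4.4
position: [509.6, -348.2, 15.6]
ee_rot: [0.777, -0.629, 0.0, 0.0]
contact_force: [-0.5, 1.0, 5.0]
gripper_width: 23.2
grasp_force: 50.5
```

>>> servo_tool:
  rows:
    - [[0,0,0,-15,0,0,0],[0,0,0,-40,0,0,0],[0,0,0,-80,0,0,0],[0,0,0,-120,0,0,0],[0,0,0,-120,0,0,0],[0,0,0,-120,0,0,0],[0,0,0,-120,0,0,0]]

```text
clock: 5.28
position: [508.4, -347.5, 133.5]
ee_rot: [0.777, -0.629, -0.002, 0.0]
contact_force: [-0.6, -0.7, -1.1]
gripper_width: 23.2
grasp_force: 48.6
```

```bash
python3 -c "
from h import *
s=arm.read_state();print(s['position'],s['gripper_width'],s['grasp_force'],s['contact_force'])
go([570.6,-3.6,160],-1.806)
import cv2
i=arm.get_image('side')[:,:,::-1];a=cv2.resize(i[200:400,250:380],None,fx=3,fy=3,interpolation=2)
i=arm.get_image('top')[:,:,::-1];b=cv2.resize(i[200:350,400:500],None,fx=4,fy=4,interpolation=2)
cv2.imwrite('pics/s2.png',np.hstack([a,b]))"
```

```text
[ 508.44443857 -347.50149142  133.47600676] 23.241918247850805 48.62789483740926 [-0.61243966 -0.68270537 -1.08029799]
[-323.5 -132.3  -26.2] [0.003 0.001 0.445]
```

View pics/s2.png

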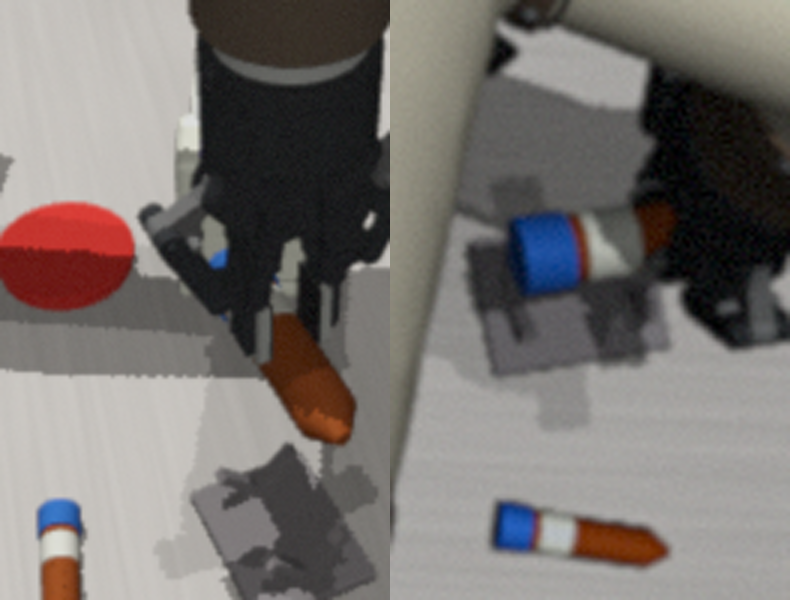

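The tube is held level in the fingers. Its tip is at side pixel (363,344) and its cap face at top pixel (431,264). I'll check its height and position along the axis.

```bash
python3 -c "
from h import *
for z in (149,154,159):
    t=atz('side',362.7,344,z);c=atz('top',431.3,263.8,z);print(z,t.round(1),c.round(1),np.linalg.norm(t-c),((t+c)/2).round(1))
e=np.array([-.208,.978,0]);m=np.array([508.4,-347.5,154])
print(proj('side',m-60*e),proj('top',m+60*e))
"
```

```text
149 [ 521.8 -399.4  149. ] [ 497.6 -289.   149. ] 112.98475066304495 [ 509.7 -344.2  149. ]
154 [ 520.5 -403.3  154. ] [ 496.6 -288.   154. ] 117.75658523039415 [ 508.6 -345.7  154. ]
159 [ 519.3 -407.2  159. ] [ 495.6 -287.   159. ] 122.54210687006922 [ 507.4 -347.1  159. ]
[[363.53423079 345.61226856]] [[431.77099572 264.21814321]]
```

```bash
python3 -c "
from h import *
go([571,-2,190],-1.806)"
```

```text
[-325.2 -132.8  -56.1] [0.002 0.001 0.445]
```

>>> servo_tool:
  rows:
    - [[0,0,0,-40,0,0,0],[0,-40,-16,-57,0,0,0.06],[0,-90,-36,-57,0,0,0.12],[0,-140,-57,-57,0,0,0.2],[0,-190,-77,-57,0,0,0.27],[0,-240,-98,-57,0,0,0.34],[0,-290,-118,-57,0,0,0.4],[0,-325,-133,-56,0,0,0.445],[0,-325,-133,-56,0,0,0.445],[0,-325,-133,-56,0,0,0.445]]

```text
clock: 6.62
position: [571.4, -2.6, 190.5]
ee_rot: [-0.62, 0.785, 0.0, -0.001]
contact_force: [-0.0, -0.9, -0.9]
gripper_width: 22.9
grasp_force: 48.8
```

```bash
python3 -c "
from h import *
go([571,-2,75],-1.806)"
```

```text
[ -0.6   0.4 115.5] [ 0.001 -0.001  0.001]
```

>>> servo_tool:
  rows:
    - [[0,0,0,50,0,0,0],[0,0,0,90,0,0,0],[0,0,0,115,0,0,0],[0,0,0,115,0,0,0],[0,0,0,115,0,0,0]]

```text
clock: 7.25
position: [572.7, -3.1, 77.3]
ee_rot: [-0.619, 0.785, -0.001, 0.001]
contact_force: [-0.6, -0.6, -1.2]
gripper_width: 23.0
grasp_force: 48.8
```

```bash
python3 -c "
from h import *
import cv2
go([571,-2,37],-1.806)
i=arm.get_image('side')[:,:,::-1];a=cv2.resize(i[170:300,290:380],None,fx=4,fy=4,interpolation=2)
i=arm.get_image('top')[:,:,::-1];b=cv2.resize(i[170:300,190:295],None,fx=4,fy=4,interpolation=2)
cv2.imwrite('pics/s3.png',np.hstack([a,b]))"
```

```text
[-0.6  2.  40.3] [-0.002  0.    -0.   ]
```

View pics/s3.png

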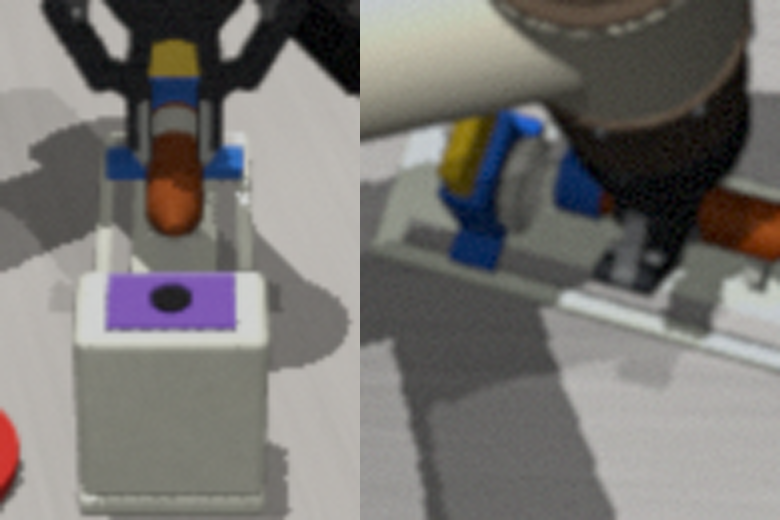

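In the side crop the tube (column 174) lines up with the fin (175) and the head's dot (171). In the top crop the cap (590,180) clears the tail cup (525,180). I'll lower it.

>>> servo_tool:
  rows:
    - [[0,0,1,15,0,0,0],[0,0,1.5,30,0,0,0],[0,0,1.5,38,0,0,0],[0,0,1.5,40,0,0,0],[0,0,1.5,40,0,0,0],[0,0,1.5,40,0,0,0]]

```text
clock: 8.1
position: [571.1, -2.2, 36.5]
ee_rot: [-0.62, 0.785, -0.001, 0.001]
contact_force: [2.0, -2.4, 1.4]
gripper_width: 23.2
grasp_force: 50.3
```

>>> servo_tool:
  rows:
    - [[50,0,0,0,0,0,0],[50,0,0,0,0,0,0],[50,0,0,0,0,0,0],[50,0,0,0,0,0,0],[50,0,0,-20,0,0,0],[50,0,0,-50,0,0,0],[50,0,0,-100,0,0,0],[0,0,0,-130,0,0,0],[0,0,0,-130,0,0,0],[0,0,0,-130,0,0,0]]

```text
clock: 9.35
position: [569.5, -2.0, 165.2]
ee_rot: [-0.619, 0.785, 0.001, -0.001]
contact_force: [-0.5, 0.1, -0.8]
gripper_width: -0.3
grasp_force: 0.0
```

```bash
python3 -c "
from h import *
b=np.array([566.4,-21.1]);e=np.array([.2325,.9726])
go([*(b+168*e),166],-1.806);go([*(b+168*e),64],-1.806)"
```

```text
[-148.8   -1.3   -0.9] [ 0.002 -0.    -0.   ]
[-148.8   -1.5  101.1] [ 0.002 -0.    -0.   ]
```

>>> servo_tool:
  rows:
    - [[0,-50,0,0,0,0,0],[0,-100,-1,0,0,0,0],[0,-149,-1.5,0,0,0,0],[0,-149,-1.5,0,0,0,0],[0,-149,-1.5,50,0,0,0],[0,-149,-1.5,90,0,0,0],[0,-149,-1.5,101,0,0,0],[0,-149,-1.5,101,0,0,0],[0,-149,-1.5,101,0,0,0]]

```text
clock: 10.48
position: [607.7, 142.7, 66.9]
ee_rot: [-0.619, 0.785, -0.001, 0.002]
contact_force: [0.8, 0.7, -0.7]
gripper_width: 0.0
grasp_force: 0.0
```

```bash
python3 -c "
from h import *
import cv2
s=arm.read_state();print(s['position'],s['contact_force'])
i=arm.get_image('side')[:,:,::-1];a=cv2.resize(i[140:290,300:370],None,fx=4,fy=4,interpolation=2)
i=arm.get_image('top')[:,:,::-1];b=cv2.resize(i[150:300,190:310],None,fx=4,fy=4,interpolation=2)
cv2.imwrite('pics/s4.png',np.hstack([a,b]))"
```

```text
[607.72977576 142.720338    66.92323521] [ 0.84086834  0.69971029 -0.66829165]
```

View pics/s4.png

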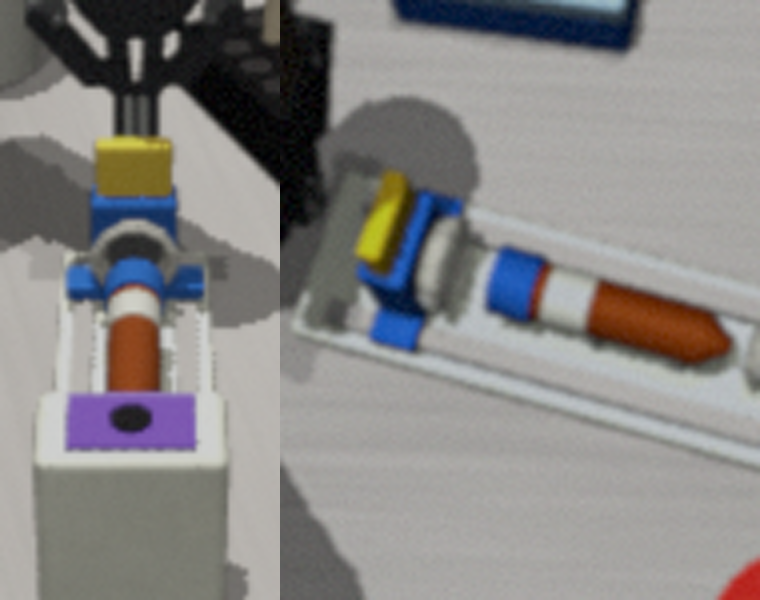

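The tube lies straight in the cradles, with its cap at (520,283) and its tip at (725,343) just short of the head cup. The closed fingers are behind the tailstock, so I'll push it.

>>> servo_tool:
  rows:
    - [[0,8,0,0,0,0,0],[0,14,0,0,0,0,0],[0,19,0,0,0,0,0],[0,24,0,0,0,0,0],[0,29,0,0,0,0,0],[0,34,0,0,0,0,0],[0,39,0,0,0,0,0],[0,44,0,0,0,0,0],[0,48,0,0,0,0,0],[0,51,0,0,0,0,0]]

```text
clock: 11.82
position: [594.6, 92.7, 65.2]
ee_rot: [-0.619, 0.785, 0.0, 0.0]
contact_force: [0.3, 3.1, 0.4]
gripper_width: -0.2
grasp_force: 1.6
```

>>> servo_tool:
  rows:
    - [[0,2,0,0,0,0,0],[0,4,0,0,0,0,0],[0,6,0,0,0,0,0],[0,8,0,0,0,0,0],[0,9,0,0,0,0,0],[0,10,0,0,0,0,0]]

```text
clock: 12.58
position: [592.3, 83.1, 65.1]
ee_rot: [-0.619, 0.785, -0.0, 0.0]
contact_force: [0.2, 3.8, 0.6]
gripper_width: -0.1
grasp_force: 1.6
```

>>> servo_tool:
  rows:
    - [[0,1,0,0,0,0,0],[0,2,0,0,0,0,0],[0,3,0,0,0,0,0],[0,4,0,0,0,0,0]]

```text
clock: 13.08
position: [591.3, 79.2, 65.1]
ee_rot: [-0.619, 0.785, -0.0, 0.0]
contact_force: [-0.5, 3.2, 0.6]
gripper_width: -0.5
grasp_force: 1.6
```

>>> servo_tool:
  rows:
    - [[0,1,0,0,0,0,0],[0,2,0,0,0,0,0],[0,2,0,0,0,0,0]]

```text
clock: 13.45
position: [590.9, 77.3, 65.2]
ee_rot: [-0.619, 0.785, -0.0, 0.0]
contact_force: [0.1, 3.9, 0.8]
gripper_width: 0.1
grasp_force: 1.6
```

>>> servo_tool:
  rows:
    - [[0,1,0,0,0,0,0],[0,2,0,0,0,0,0],[0,2,0,0,0,0,0]]

```text
clock: 13.82
position: [590.4, 75.3, 65.1]
ee_rot: [-0.619, 0.785, -0.0, 0.0]
contact_force: [-0.5, 3.7, -0.1]
gripper_width: -0.0
grasp_force: 1.9
```

>>> servo_tool:
  rows:
    - [[0,1,0,0,0,0,0],[0,2,0,0,0,0,0],[0,2,0,0,0,0,0]]

```text
clock: 14.2
position: [590.0, 73.5, 65.1]
ee_rot: [-0.619, 0.785, 0.0, 0.0]
contact_force: [0.1, 5.0, 1.4]
gripper_width: 0.3
grasp_force: 2.2
```

```bash
python3 -c "
from h import *
import cv2
s=arm.read_state();print(s['position'],s['contact_force'])
i=arm.get_image('side')[:,:,::-1];a=cv2.resize(i[150:300,300:370],None,fx=4,fy=4,interpolation=2)
i=arm.get_image('top')[:,:,::-1];b=cv2.resize(i[170:290,210:340],None,fx=4,fy=4,interpolation=2)
o=np.zeros((600,800,3),np.uint8);o[:,:280]=a;o[:480,280:]=b
cv2.imwrite('pics/s5.png',o)"
```

```text
[589.96393979  73.45186208  65.14216689] [0.14100186 5.01081791 1.35937777]
```

View pics/s5.png

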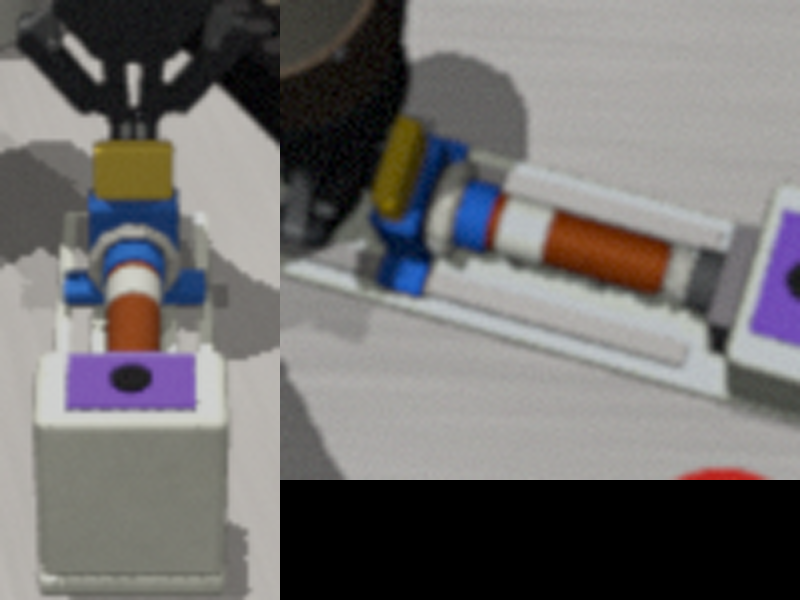

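The tip is now inside the head cup (the barrel enters it at (665,265)) and the cap is in the tail cup at (470,215). The force is starting to rise, so I'll press it home.

>>> servo_tool:
  rows:
    - [[0,1,0,0,0,0,0],[0,2,0,0,0,0,0],[0,2,0,0,0,0,0]]

```text
clock: 14.68
position: [589.9, 72.9, 65.2]
ee_rot: [-0.619, 0.785, 0.0, 0.001]
contact_force: [-0.7, 8.3, -0.6]
gripper_width: -0.1
grasp_force: 4.3
```

>>> servo_tool:
  rows:
    - [[0,1,0,0,0,0,0],[0,2,0,0,0,0,0],[0,2,0,0,0,0,0]]

```text
clock: 15.05
position: [590.0, 72.7, 65.2]
ee_rot: [-0.62, 0.785, 0.001, 0.003]
contact_force: [-1.5, 14.1, 0.0]
gripper_width: -0.2
grasp_force: 6.8
```

>>> servo_tool:
  rows:
    - [[0,1,0,0,0,0,0],[0,2,0,0,0,0,0],[0,3,0,0,0,0,0],[0,3,0,0,0,0,0]]

```text
clock: 15.55
position: [590.0, 72.5, 65.3]
ee_rot: [-0.62, 0.785, 0.001, 0.005]
contact_force: [-1.6, 22.5, 0.0]
gripper_width: 0.1
grasp_force: 10.8
```

Firm stop at 22 N. I'll back off, raise the arm clear and check.

>>> servo_tool:
  rows:
    - [[0,-10,0,0,0,0,0],[0,-40,0,0,0,0,0],[0,-80,0,0,0,0,0],[0,-90,0,-40,0,0,0],[0,-100,0,-100,0,0,0],[0,-150,0,-130,0,0,0],[0,-200,0,-130,0,0,0],[0,-200,0,-130,0,0,0]]

```text
clock: 16.55
position: [634.7, 262.4, 193.9]
ee_rot: [-0.62, 0.784, -0.0, -0.001]
contact_force: [-0.7, -1.3, -0.5]
gripper_width: -0.1
grasp_force: 0.0
```

```bash
python3 -c "
from h import *
import cv2
s=arm.read_state();print(s['position'],s['contact_force'])
i=arm.get_image('side')[:,:,::-1];a=cv2.resize(i[150:300,300:370],None,fx=4,fy=4,interpolation=2)
i=arm.get_image('top')[:,:,::-1];b=cv2.resize(i[170:290,210:340],None,fx=4,fy=4,interpolation=2)
o=np.zeros((600,800,3),np.uint8);o[:,:280]=a;o[:480,280:]=b
cv2.imwrite('pics/s6.png',o)
b=np.array([566.4,-21.1]);e=np.array([.2325,.9726])
for n,y,z in(('finmid seated',78,122),('cap',60,58),('band/barrel joint',38,58),('mouth',-50,58)):
    print(n,((proj('top',[*(b+y*e),z])-[210,170])*4+[280,0]).round())
"
```

```text
[634.74961637 262.42318052 193.85486965] [-0.65436965 -1.26936695 -0.50181096]
finmid seated [[399. 163.]]
cap [[453. 211.]]
band/barrel joint [[497. 223.]]
mouth [[671. 273.]]
```

View pics/s6.png

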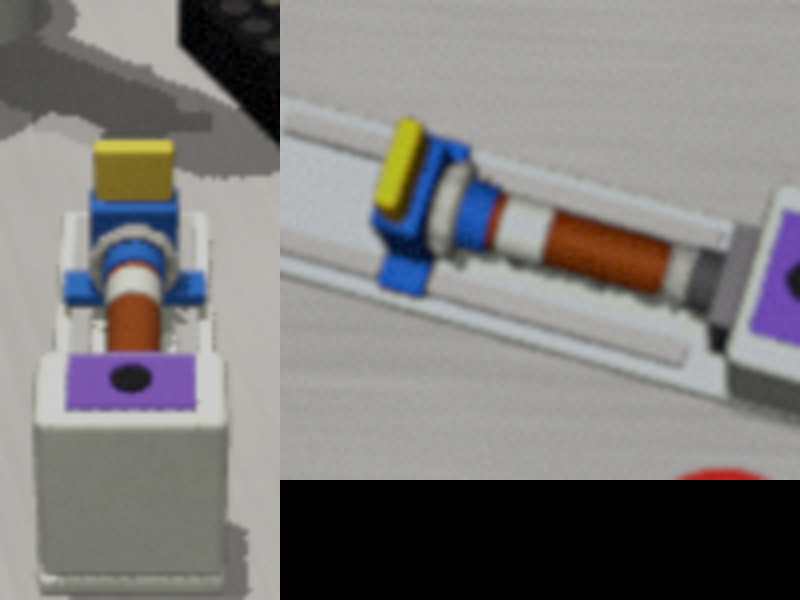

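The fin is at (402,166), against a predicted (399,163) when seated. The cap/barrel joint is at (497,220), against a predicted (497,223). The tube is seated and the arm is clear.

```bash
python3 -c "
from bench import arm
print(arm.job_done())"
```

```text
the job is handed in; nothing more can be done
None
```

The tube is laid in the rotator with its tip in the head cup, the tailstock is pushed fully home, the arm is clear, and the job was handed in at about 16.7 s; the judge's verdict was not shown.

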